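Set a housing's end cap to its vent position

TASK

The filter housing standing in the capping nest ships with its end cap in the vent position. Swing the keeper bar shut into its detent so that it locks the side port and the housing cannot turn, then screw the knurled cap clockwise until it bottoms out and back it off a quarter turn. Finish while still gripping the cap there, bar shut and housing seated in the nest, so that I can draw the witness mark across the joint; leave the things lying round the nest where they are.

Things in the scene. Friction and masses are not known exactly. Their poses are not given: they have to be found in the camera images.
- capping_nest: Fixed capping nest: aluminium base plate 150 x 236 x 12 mm with a round cup, a hinge clevis and a spring-plunger post. Origin on the bench surface under the centre of the cup; z up. In its frame: the base plate spans x -93 to +57, y -128 to +108 mm; cup outside diameter 86 mm, top at z 32 mm; the keeper bar's plane is x = -50 mm; the clevis stands at y = +80 mm (top z 65 mm), the plunger post at y = -96 to -116 mm (26 mm wide in x, top z 85 mm).
- keeper_hinge (a point): Axis of the keeper bar's hinge, 56 mm above the bench, at x = -50, y = +80 mm in the nest's frame. The hinge axis is the nest's x axis.
- keeper_tip (a point): Point on the keeper bar's outer (upper when shut) face, 140 mm along the bar from the hinge axis and 20 mm off it; 76 mm above the bench when shut. The bar is a steel flat 14 mm wide (along the hinge axis), 12 mm thick, its nose reaching 167 mm from the hinge. Two 9 mm pins under it, 27 mm apart, straddle the housing's side port when it is shut.
- keeper (a joint): Angle of the keeper bar, rad. 0 = shut: level, lying towards the nest's -y with its nose held under the sprung ball of the plunger post. It grows as the bar is lifted; pi/2 = upright; 1.75 = end stop. It starts standing open at 1.1 to 1.6. A stiff hinge (about 0.17 N m) keeps it where it is put; push its outer face over and down along the arc. The nose meets the detent ball at about 0.08 rad and snaps past it to 0 with about 6 N down at the tip.
- housing: Black filter housing, 64 mm diameter, loose in the cup, 0.3 to 0.6 kg. Origin under its centre (12 mm above the bench when seated); z is its axis. Full width up to 62 mm, then a shoulder and a 42 mm flange, top at 84 mm. Side port: an 11 mm tube to its -x, 42 mm up, ending 60 mm from the axis, under the keeper bar. Unless the bar is shut over the port, it tends to turn with the cap.
- cap_grip (a point): Centre of the knurled aluminium end cap on top of the housing, on its axis and half-way up: the cap is a cylinder of 46 mm diameter and 34 mm height, its centre about 114 mm above the bench when screwed home. The point's x axis points along the groove in the cap's top.
- cap (a joint): Angle by which the cap is unscrewed from bottomed out, rad. 0 = bottomed out (hard stop); it grows anticlockwise seen from above, and the cap rises 6 mm a turn (0.95 mm a rad); it does not come off below the stop at 3.8. Right-hand thread: clockwise from above screws it down. Running friction about 0.28 N m (seal drag). It starts 2.0 to 3.2 up, caught on its thread. A quarter turn is 1.57.
- marker_2: Loose red-capped marker lying in front of the nest, 134 mm long, 18 mm thick; leave it alone.
- plug_gauge: Loose plug gauge lying behind the nest, 107 mm long, 23 mm thick; leave it alone.
- hex_key_5: Loose L-shaped hex key lying left of the nest, 105 mm long; leave it alone.

How it is judged:
By the outcome, as a careful person would: the job done as asked, in the order asked, and still so for the second after the job is handed in, while the arm keeps its last pose, push and grip.
It also fails if it takes over 61 s, if anything falls off the work surface, if the arm or the gripper's body presses on something with over 40 N, if the wrist force passes 120 N, or if a joint passes its speed limit or range.

ROBOT

A 6-joint arm with a two-finger parallel gripper is mounted at the origin on a cart in front of the work surface, level with it; the furniture and walls round the work are solid. World frame = base frame: x ahead of the robot, y to its left, z up, the work surface at z = 0. Lengths are in m, angles in degrees, forces in N, time in s.
With the tool pointing down it reaches from about 0.25 to 0.725 m from the base axis. Payload 4 kg.
Tool frame: the origin (TCP) lies on the mounting face of the last link; the fingertips stand 173 mm ahead of it and the grasp point (between the pads) lies 155 mm ahead of it; z points along the fingers, y is the line along which they close (so a half turn about z gives the same grasp; the last joint's range is limited). The gripper opens to 85 mm and grips with 20 to 120 N. Pads are 22 mm wide; open, the fingers measure 114 mm over their backs; the gripper's body (76 mm by 85 mm) begins 54 mm behind the grasp point. The pads swing forward as they close: fully open they stand 13 mm farther back than shut.
Start: joints at [-72.307, 13.785, 0.286, 76.501, 0, 90], TCP at [0.152, -0.476, 0.405] pointing down, gripper open.
Joint ranges: [-155.79, 155.79], [-60.16, 107.12], [-62.33, 73.08], [-114, 123.19], [-81.49, 82.49], [-180, 180]. Speed limits (degrees/s): [159.86, 159.86, 180, 180, 180, 180].

INTERFACE

Orientations are given as a 3x3 rotation matrix whose columns are the frame's x, y, z axes.
In Python, from bench import state, vision, order gives the robot as it stands.
- The arm moves only by the tool step_arm, never from a script. Its argument "plan" is a list of rows, each an object with "gripper": the finger opening in cm, from 0 to 8.54; "offset": the shift along the tool's x, y, z in cm, a list of three; "turn": the turn about the tool's z in rad. In form: [{"gripper": gripper, "offset": [dx, dy, dz], "turn": turn}, ...]. A call has 1 to 12 rows; each row shifts and turns the commanded pose from where the row before left it, along the tool's axes as they then stand; what a row does not reach is not made up. A row lasts 1/10 s, in which the tool goes at most 50 mm and 8.59 degrees, less where a joint would pass 70% of its speed; a pose out of reach is approached as far as the arm can. A call is refused whole if a number of a shift passes 5 or a number of a turn 0.15, either way. A call with a gripper value outside its range is refused whole. The fingers move at their own pace and stop on an object; "force" is the grip in N (left out, the last holds). Time passes only in rows, so rows that do not move let the fingers close. It gives the time, the measured TCP pose, the force, the opening and the grip force at its end, in the units of the state.
- state(): the state, without advancing time (a new reading comes with each control period).
- vision.camera(name): name is "scene" or "side" or "wrist"; returns a dict with "color" (420x560x3 uint8, red, green, blue), "z_map" (420x560 float32, m along the optical axis (not along the pixel's ray), 0 where there is no reading), "vertical_fov" (degrees; the focal length in pixels is half the picture's height over the tangent of half this angle, whatever the lens; pixels are square), "cx", "cy" (the principal point, pixels), "T" (4x4, takes a point from camera to world coordinates). Camera axes: x right, y down, z forward; pixel columns grow to the right and rows downward; lengths in m; the calibration is good to about 2 mm. A picture is of the moment at which its call begins.
- order.hand_in(): hands the job in; it is judged then, once.
The state is a dict: "time": time; "joints": joint angles; "dq": joint speeds; "joint_efforts": joint torques, N m; "position": TCP position; "orientation": TCP orientation; "ft_force": force on the tool from outside, world axes, zero at the start; "wrist_torque": the same for the moment, N m; "width": finger opening in m; "grip_force": force on a finger pad.
Only numpy, scipy, OpenCV 4.12 (cv2) and the standard library are available. Lean on these libraries where they do the work, as an engineer would, in place of code of your own. Each camera call takes 0.05 s, during which the arm holds its last target. There are 200 camera calls.

## Working session

There is one attempt and no reset: what is moved stays moved. The work goes in short steps, Python scripts to look and compute and a tool call to move; the robot and the scene stay as the last step left them, time stands still between calls to the robot, and variables do not carry over. Pictures are saved under pics/ and viewed, at most 10 in all, crops included, and the job is handed in when it is done.

Besides the shell and the picture viewer there is one more tool, called after ">>>" by a JSON object that holds its "method" and its "body". step_arm: Moves the arm, as the interface text tells. Its arguments: {"type":"object","properties":{"plan":{"type":"array"},"force":{"type":"number"}},"required":["plan"]}

```bash
mkdir -p pics; cat > h.py <<'E'
import numpy as np, cv2
from bench import state, vision, order
def cam(n):
    c=vision.camera(n); z=c["z_map"]; h,w=z.shape
    f=h/2/np.tan(np.radians(c["vertical_fov"])/2)
    u,v=np.meshgrid(np.arange(w),np.arange(h))
    p=np.stack([(u-c["cx"])/f*z,(v-c["cy"])/f*z,z],-1)
    P=p@c["T"][:3,:3].T+c["T"][:3,3]; P[z==0]=np.nan
    return c,P
def save(c,n): cv2.imwrite("pics/"+n,c["color"][...,::-1])
E
python3 - <<'E'
from h import *
np.set_printoptions(precision=4,suppress=True)
for n in("scene","side"):
    c,P=cam(n); save(c,n+"0.png"); np.save(n+"0.npy",P); print(n,c["T"],c["vertical_fov"])
s=state();print(s["position"],s["orientation"],s["time"])
E
```

```text
scene [[-0.9287 -0.2302  0.2906  0.3096]
 [-0.3703  0.6124 -0.6984  0.5807]
 [-0.0172 -0.7563 -0.654   0.6721]
 [ 0.      0.      0.      1.    ]] 48.048226073402276
side [[-0.9998  0.0045 -0.0171  0.5888]
 [ 0.0172  0.4664 -0.8844  0.867 ]
 [ 0.004  -0.8846 -0.4664  0.5592]
 [ 0.      0.      0.      1.    ]] 44.72293042100224
[ 0.1519 -0.4761  0.4039] [[ 0.9527  0.3039 -0.0006]
 [ 0.3039 -0.9527  0.0018]
 [ 0.     -0.0019 -1.    ]] 0.1
```

View pics/scene0.png

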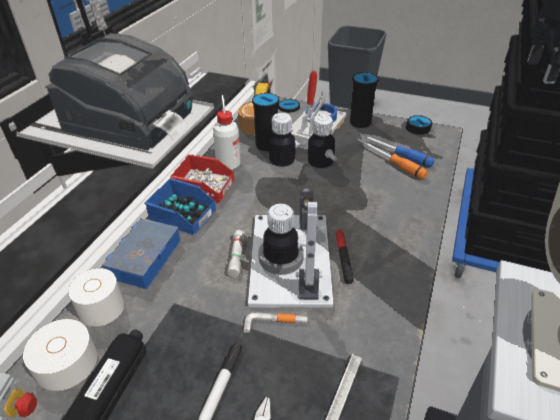

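View pics/side0.png

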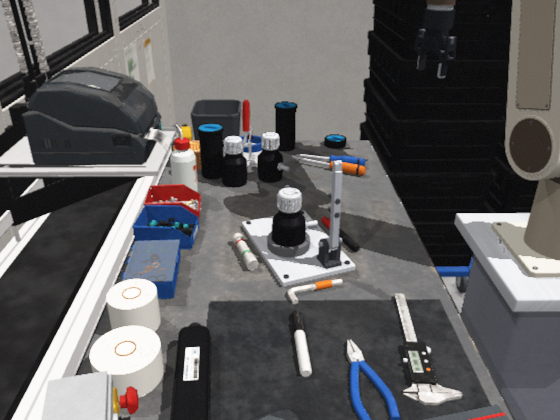

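The scene view shows the nest plate around (292,260), the cap at (281,217), the bar standing from the clevis at (309,285) up to about (311,203), and the plunger post at (306,200). In the side view the cap is at (289,200) and the bar runs from (330,250) to (337,163). Next I'll measure them.

```bash
python3 - <<'E'
from h import *
np.set_printoptions(precision=4,suppress=True)
for n,roi in(("scene",(235,350,170,320)),("side",(225,370,150,295))):
    P=np.load(n+"0.npy"); c=cv2.imread(f"pics/{n}0.png")
    x0,x1,y0,y1=roi; Q=P[y0:y1,x0:x1].reshape(-1,3); col=c[y0:y1,x0:x1].reshape(-1,3).astype(float)
    pl=Q[(abs(Q[:,2]-.012)<.004)&(col.mean(1)>130)]
    r=cv2.minAreaRect((pl[:,:2]*1000).astype(np.float32)); print(n,"plate",len(pl),r,cv2.boxPoints(r).tolist())
    lo,hi=(268,292) if n=="scene" else (278,301),(203,230) if n=="scene" else (187,212)
    C=P[hi[0]:hi[1],lo[0]:lo[1]].reshape(-1,3); C=C[(C[:,2]>.09)&(C[:,2]<.16)]
    top=C[C[:,2]>np.percentile(C[:,2],97)-.006]
    print("cap top",len(top),top.mean(0),top.min(0),top.max(0),"all",C.min(0),C.max(0))
    H=Q[Q[:,2]>.14]; print("bar pts",len(H)); 
    m=[]
    for z in np.arange(.06,.24,.02):
        s=Q[(abs(Q[:,2]-z)<.006)]
        print(z.round(2),len(s),np.percentile(s,[5,50,95],axis=0).round(3)[:,:2].tolist() if len(s) else"")
    for k in(2.,):
        cv2.imwrite(f"pics/{n}0c.png",cv2.resize(c[y0:y1,x0:x1],None,fx=4,fy=4,interpolation=cv2.INTER_CUBIC))
E
```

```text
scene plate 3444 ((536.451904296875, 5.840087890625), (177.6130828857422, 267.8373107910156), 20.59792709350586) [[406.2089538574219, 99.95480346679688], [500.43621826171875, -150.76028442382812], [666.69482421875, -88.27462768554688], [572.4675903320312, 162.44046020507812]]
cap top 337 [0.5417 0.004  0.1342] [ 0.5219 -0.0186  0.1303] [0.5635 0.0232 0.1372] all [ 0.5197 -0.0186  0.0954] [0.5635 0.0244 0.1372]
bar pts 437
0.06 443 [[0.451, -0.1], [0.511, 0.03], [0.557, 0.075]]
0.08 497 [[0.463, -0.121], [0.53, 0.017], [0.566, 0.075]]
0.1 135 [[0.458, 0.007], [0.528, 0.02], [0.554, 0.076]]
0.12 185 [[0.459, 0.005], [0.529, 0.02], [0.559, 0.076]]
0.14 269 [[0.46, -0.013], [0.539, 0.005], [0.557, 0.075]]
0.16 54 [[0.456, 0.07], [0.462, 0.074], [0.468, 0.076]]
0.18 54 [[0.457, 0.07], [0.463, 0.072], [0.469, 0.075]]
0.2 67 [[0.457, 0.069], [0.463, 0.072], [0.47, 0.075]]
0.22 75 [[0.459, 0.063], [0.465, 0.067], [0.47, 0.071]]
side plate 2546 ((517.0760498046875, -174.462890625), (667.082275390625, 271.9367370605469), 89.16996002197266) [[376.2901306152344, -505.99932861328125], [648.1983032226562, -509.938720703125], [657.8619384765625, 157.07354736328125], [385.95379638671875, 161.012939453125]]
cap top 222 [0.5427 0.005  0.1302] [ 0.5209 -0.0208  0.1259] [0.5628 0.0227 0.1329] all [ 0.5204 -0.0208  0.0908] [0.5629 0.0269 0.1329]
bar pts 451
0.06 631 [[0.458, -0.34], [0.549, 0.012], [0.67, 0.074]]
0.08 448 [[0.463, -0.337], [0.548, 0.014], [0.673, 0.075]]
0.1 156 [[0.458, 0.007], [0.535, 0.021], [0.563, 0.077]]
0.12 218 [[0.459, 0.008], [0.532, 0.021], [0.563, 0.076]]
0.14 52 [[0.457, 0.068], [0.465, 0.073], [0.471, 0.077]]
0.16 65 [[0.456, 0.066], [0.465, 0.073], [0.471, 0.076]]
0.18 62 [[0.458, 0.066], [0.465, 0.072], [0.471, 0.075]]
0.2 67 [[0.457, 0.066], [0.464, 0.071], [0.472, 0.074]]
0.22 50 [[0.458, 0.063], [0.465, 0.067], [0.472, 0.071]]
```

View pics/scene0c.png

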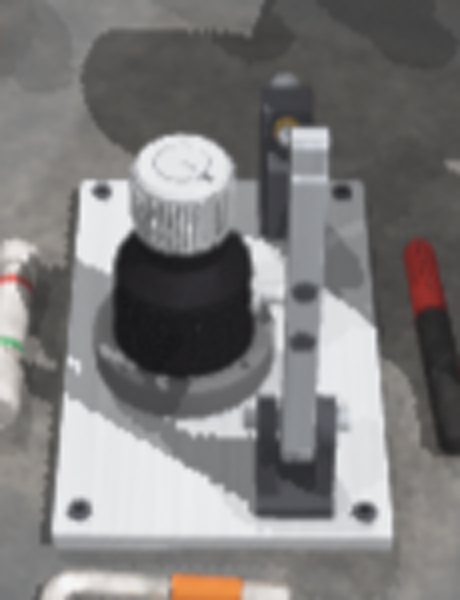

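The crop shows the bar's outer face from (300,455) to (310,135), its top at (310,140), the cap top at (187,160) and the post at (287,110). The plate is turned by about 20°, so I'll fit the yaw and the bar angle.

```bash
python3 - <<'E'
from h import *
from scipy.optimize import minimize
np.set_printoptions(precision=4,suppress=True)
A=[]
for n,roi in(("scene",(235,350,170,320)),("side",(225,370,150,295))):
    P=np.load(n+"0.npy"); x0,x1,y0,y1=roi; P=P[y0:y1,x0:x1]
    g=cv2.imread(f"pics/{n}0.png").mean(2)[y0:y1,x0:x1]
    for lo,hi in((.15,.215),):
        b=P[(P[...,2]>lo)&(P[...,2]<hi)&(P[...,0]<.49)&(P[...,0]>.44)&(abs(P[...,1]-.07)<.03)]
        U=np.linalg.svd(b-b.mean(0))[2]; print(n,"bar",len(b),b.mean(0),"dir",U[0],"n",U[2])
    t=P[(P[...,2]>.2)&(P[...,0]<.49)&(P[...,0]>.44)&(abs(P[...,1]-.07)<.06)]; print("bar top",np.percentile(t,[1,50,99],axis=0))
    m=((abs(P[...,2]-.012)<.005)).astype(np.uint8)
    k,l,st,_=cv2.connectedComponentsWithStats(m); i=1+np.argmax(st[1:,4]); q=P[l==i][:,:2]; A.append(q)
    # post
    po=P[(P[...,2]>.076)&(P[...,2]<.09)&(P[...,1]<-.08)&(P[...,1]>-.16)]; print("post",len(po),np.median(po,0) if len(po) else"")
    def cost(v):
        c,s=np.cos(v[2]),np.sin(v[2]); d=q-v[:2]; x=d[:,0]*c+d[:,1]*s; y=-d[:,0]*s+d[:,1]*c
        p=np.percentile(x,[2,98]);r=np.percentile(y,[2,98])
        return (p[1]-p[0])+(r[1]-r[0])
    best=min((cost((.54,0,a)),a) for a in np.radians(np.arange(5,35,.5)))
    a=best[1]; R=np.array([[np.cos(a),-np.sin(a)],[np.sin(a),np.cos(a)]]); L=q@R
    e=np.percentile(L,[1,99],axis=0); print(n,"yaw",np.degrees(a),"size",e[1]-e[0],"origin from plate",R@(e.mean(0)+[.018,.010]))
    print("bar top local etc")
E
```

```text
scene bar 320 [0.463  0.0721 0.1845] dir [-0.0324  0.0637 -0.9974] n [-0.2735  0.9593  0.0702]
bar top [[0.4568 0.0623 0.2002]
 [0.4643 0.069  0.2129]
 [0.4726 0.075  0.2254]]
post 162 [ 0.5324 -0.1119  0.0853]
scene yaw 21.0 size [0.1483 0.2287] origin from plate [0.5415 0.0041]
bar top local etc
side bar 349 [0.4649 0.0707 0.1824] dir [-0.008   0.0361 -0.9993] n [-0.3778 -0.9254 -0.0304]
bar top [[0.4573 0.0621 0.2006]
 [0.4653 0.0681 0.2113]
 [0.4727 0.0738 0.2219]]
post 27 [ 0.5309 -0.1237  0.0822]
side yaw 19.0 size [0.1491 0.2313] origin from plate [0.5424 0.0034]
bar top local etc
```

>>> {"method": "step_arm", "body": {"plan": [{"gripper": 0, "offset": [0, 0, -4], "turn": -0.04}, {"gripper": 0, "offset": [3.2, -3.0, 0], "turn": 0}, {"gripper": 0, "offset": [3.2, -3.0, 0], "turn": 0}, {"gripper": 0, "offset": [3.2, -3.0, 0], "turn": 0}, {"gripper": 0, "offset": [3.2, -3.0, 0], "turn": 0}, {"gripper": 0, "offset": [3.2, -3.0, 0], "turn": 0}, {"gripper": 0, "offset": [3.2, -3.0, 0], "turn": 0}, {"gripper": 0, "offset": [3.2, -3.0, 0], "turn": 0}, {"gripper": 0, "offset": [3.2, -3.0, 0], "turn": 0}, {"gripper": 0, "offset": [3.2, -3.0, 0], "turn": 0}, {"gripper": 0, "offset": [3.2, -3.0, 0], "turn": 0}, {"gripper": 0, "offset": [0, 0, 0], "turn": 0}], "force": 60}}

```text
time: 1.3
position: [0.3516, -0.0811, 0.4444]
orientation: [[0.936, 0.351, 0.0], [0.351, -0.936, 0.002], [0.001, -0.001, -1.0]]
ft_force: [-0.2, -0.5, 0.3]
width: 0.0
grip_force: 0.0
```

>>> {"method": "step_arm", "body": {"plan": [{"gripper": 0, "offset": [3.2, -3.0, 0], "turn": 0}, {"gripper": 0, "offset": [3.2, -3.0, 0], "turn": 0}, {"gripper": 0, "offset": [3.2, -3.0, 0], "turn": 0}, {"gripper": 0, "offset": [3.2, -3.0, 0], "turn": 0}, {"gripper": 0, "offset": [3.1, -2.7, 0], "turn": 0}, {"gripper": 0, "offset": [0, 0, 3.2], "turn": 0}, {"gripper": 0, "offset": [0, 0, 3.2], "turn": 0}, {"gripper": 0, "offset": [0, 0, 0], "turn": 0}]}}

```text
time: 2.1
position: [0.4477, 0.1067, 0.3762]
orientation: [[0.94, 0.342, -0.01], [0.342, -0.94, -0.003], [-0.011, -0.001, -1.0]]
ft_force: [-0.1, 0.1, 0.2]
width: 0.0002
grip_force: 0.0
```

```bash
python3 - <<'E'
from h import *
s=state();print(s["joints"],s["position"])
c,P=cam("side");save(c,"side1.png");cv2.imwrite("pics/side1c.png",cv2.resize(c["color"][30:300,200:420,::-1],None,fx=2.2,fy=2.2))
d=np.array(s["position"])-[.542,.0035,0];a=np.radians(20);print(d[0]*np.cos(a)+d[1]*np.sin(a),-d[0]*np.sin(a)+d[1]*np.cos(a))
E
```

```text
[ 1.34086522e+01  1.04430332e+01 -8.29333165e+00  7.18695836e+01
 -1.58622532e-02  1.73425578e+02] [0.44765716 0.10668139 0.37619459]
-0.05336315934452732 0.12922594377366128
```

View pics/side1c.png

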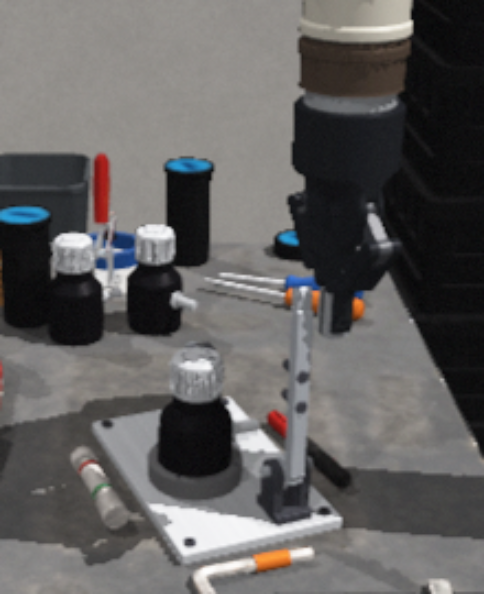

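Fingertips (335,320) sit behind the bar top (303,290), just clear of it. I'll start pushing along the arc.

>>> {"method": "step_arm", "body": {"plan": [{"gripper": 0, "offset": [0.2, 2.3, 0], "turn": 0}, {"gripper": 0, "offset": [0, 1.5, 0], "turn": 0}, {"gripper": 0, "offset": [0, 1.5, 0.1], "turn": 0}, {"gripper": 0, "offset": [0, 1.45, 0.3], "turn": 0}, {"gripper": 0, "offset": [0, 1.4, 0.4], "turn": 0}, {"gripper": 0, "offset": [0, 1.35, 0.55], "turn": 0}, {"gripper": 0, "offset": [0, 1.3, 0.7], "turn": 0}, {"gripper": 0, "offset": [0, 1.25, 0.8], "turn": 0}, {"gripper": 0, "offset": [0, 0, 0], "turn": 0}]}}

```text
time: 3.05
position: [0.4923, -0.0066, 0.3504]
orientation: [[0.941, 0.34, -0.003], [0.34, -0.941, -0.001], [-0.003, -0.001, -1.0]]
ft_force: [0.7, 0.4, 0.0]
width: -0.0001
grip_force: 0.0
```

```bash
cat >> h.py <<'E'
def loc(p):
    d=np.array(p)-[.542,.0035,0];a=np.radians(20);return np.round([d[0]*np.cos(a)+d[1]*np.sin(a),-d[0]*np.sin(a)+d[1]*np.cos(a),p[2]],4)
E
python3 - <<'E'
from h import *
s=state();print(loc(s["position"]),s["ft_force"])
c,P=cam("side");cv2.imwrite("pics/side2c.png",cv2.resize(c["color"][30:300,200:420,::-1],None,fx=2.2,fy=2.2))
E
```

```text
[-0.0501  0.0075  0.3504] [0.65014898 0.42862908 0.00755131]
```

View pics/side2c.png

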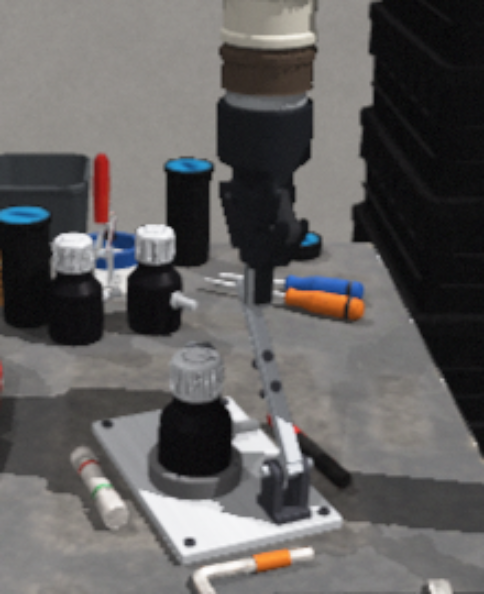

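The bar has followed the fingertips, which are at (258,300) on its outer end, and now leans at about 0.8 rad. I'll continue the arc.

>>> {"method": "step_arm", "body": {"plan": [{"gripper": 0, "offset": [0, 1.15, 0.9], "turn": 0}, {"gripper": 0, "offset": [0, 1.05, 1.05], "turn": 0}, {"gripper": 0, "offset": [0, 0.95, 1.1], "turn": 0}, {"gripper": 0, "offset": [0, 0.8, 1.25], "turn": 0}, {"gripper": 0, "offset": [0, 0.7, 1.3], "turn": 0}, {"gripper": 0, "offset": [0, 0.55, 1.35], "turn": 0}, {"gripper": 0, "offset": [0, 0.4, 1.4], "turn": 0}, {"gripper": 0, "offset": [0, 0.1, 0.7], "turn": 0}, {"gripper": 0, "offset": [0, 0, 0], "turn": 0}]}}

```text
time: 4.0
position: [0.5112, -0.0588, 0.2599]
orientation: [[0.94, 0.341, -0.004], [0.341, -0.94, 0.001], [-0.003, -0.002, -1.0]]
ft_force: [-0.6, -0.4, -0.3]
width: -0.0
grip_force: 0.0
```

```bash
python3 - <<'E'
from h import *
s=state();print(loc(s["position"]),s["ft_force"])
E
```

```text
[-0.0503 -0.048   0.2599] [-0.64778064 -0.37427587 -0.3474939 ]
```

>>> {"method": "step_arm", "body": {"plan": [{"gripper": 0, "offset": [0, 0, 0.4], "turn": 0}, {"gripper": 0, "offset": [0, 0, 0.3], "turn": 0}, {"gripper": 0, "offset": [0, 0, 0.2], "turn": 0}, {"gripper": 0, "offset": [0, 0, 0], "turn": 0}]}}

```text
time: 4.4
position: [0.512, -0.0586, 0.2536]
orientation: [[0.94, 0.342, 0.002], [0.342, -0.94, -0.0], [0.001, 0.001, -1.0]]
ft_force: [-0.1, -0.0, -0.5]
width: 0.0004
grip_force: 0.0
```

>>> {"method": "step_arm", "body": {"plan": [{"gripper": 0, "offset": [0, 0, 0.2], "turn": 0}, {"gripper": 0, "offset": [0, 0, 0], "turn": 0}]}}

```text
time: 4.6
position: [0.5119, -0.0585, 0.2507]
orientation: [[0.94, 0.342, 0.0], [0.342, -0.94, 0.0], [0.001, -0.0, -1.0]]
ft_force: [0.6, -0.2, 0.7]
width: -0.0002
grip_force: 0.0
```

>>> {"method": "step_arm", "body": {"plan": [{"gripper": 0, "offset": [0, 0, 0.15], "turn": 0}, {"gripper": 0, "offset": [0, 0, 0], "turn": 0}]}}

```text
time: 4.8
position: [0.512, -0.0585, 0.2493]
orientation: [[0.94, 0.342, 0.0], [0.342, -0.94, 0.0], [0.0, -0.0, -1.0]]
ft_force: [-0.8, -0.0, 2.5]
width: 0.0001
grip_force: 1.3
```

>>> {"method": "step_arm", "body": {"plan": [{"gripper": 0, "offset": [0, 0, 0.15], "turn": 0}, {"gripper": 0, "offset": [0, 0, 0], "turn": 0}]}}

```text
time: 5.0
position: [0.512, -0.0585, 0.2491]
orientation: [[0.94, 0.342, 0.001], [0.342, -0.94, 0.0], [0.001, 0.0, -1.0]]
ft_force: [-3.3, 1.1, 11.8]
width: 0.0001
grip_force: 5.6
```

```bash
python3 - <<'E'
from h import *
s=state();print(loc(s["position"]),s["ft_force"])
c,P=cam("side");cv2.imwrite("pics/side3c.png",cv2.resize(c["color"][130:300,225:385,::-1],None,fx=3.5,fy=3.5))
E
```

```text
[-0.0494 -0.048   0.2491] [-3.29870664  1.10788179 11.80378421]
```

View pics/side3c.png

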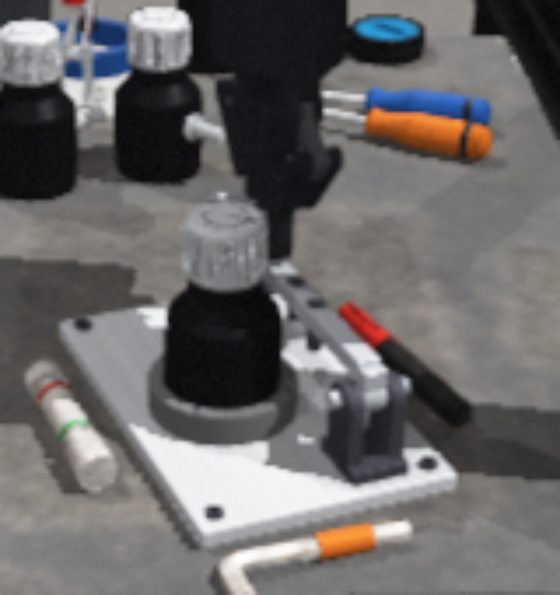

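The bar lies level along (280,270)–(375,375), and the fingertip stopped hard at z 0.0761, against 0.076 for shut. So it is past the detent. I'll press once more to be sure, then retreat.

>>> {"method": "step_arm", "body": {"plan": [{"gripper": 0, "offset": [0, 0, 0.1], "turn": 0}, {"gripper": 0, "offset": [0, 0, -0.4], "turn": 0}, {"gripper": 0, "offset": [0, 0, -3.5], "turn": 0}, {"gripper": 0, "offset": [0, 0, -4], "turn": 0}, {"gripper": 0, "offset": [0, 0, -3.5], "turn": 0}, {"gripper": 8.5, "offset": [2.5, -2.4, 0], "turn": 0}, {"gripper": 8.5, "offset": [2.5, -2.4, 0], "turn": 0}, {"gripper": 8.5, "offset": [0, 0, 0], "turn": -0.149}, {"gripper": 8.5, "offset": [0, 0, 0], "turn": -0.149}, {"gripper": 8.5, "offset": [0, 0, 0], "turn": -0.149}, {"gripper": 8.5, "offset": [0, 0, 0], "turn": -0.149}, {"gripper": 8.5, "offset": [0, 0, 0], "turn": -0.149}]}}

```text
time: 6.25
position: [0.5424, 0.0037, 0.3599]
orientation: [[0.453, 0.891, -0.001], [0.891, -0.453, 0.0], [-0.0, -0.001, -1.0]]
ft_force: [0.9, 0.9, -0.9]
width: 0.085
grip_force: 0.0
```

>>> {"method": "step_arm", "body": {"plan": [{"gripper": 8.5, "offset": [0, 0, 0], "turn": -0.149}, {"gripper": 8.5, "offset": [0, 0, 0], "turn": -0.149}, {"gripper": 8.5, "offset": [0, 0, 0], "turn": -0.149}, {"gripper": 8.5, "offset": [0, 0, 0], "turn": -0.149}, {"gripper": 8.5, "offset": [0, 0, 0], "turn": -0.149}, {"gripper": 8.5, "offset": [0, 0, 0], "turn": -0.149}, {"gripper": 8.5, "offset": [0, 0, 0], "turn": -0.149}, {"gripper": 8.5, "offset": [0, 0, 0], "turn": -0.149}, {"gripper": 8.5, "offset": [0, 0, 0], "turn": -0.149}, {"gripper": 8.5, "offset": [0, 0, 0], "turn": -0.149}, {"gripper": 8.5, "offset": [0, 0, 0], "turn": -0.149}, {"gripper": 8.5, "offset": [0, 0, 0], "turn": -0.149}]}}

```text
time: 7.45
position: [0.5424, 0.0036, 0.36]
orientation: [[-0.968, 0.251, -0.001], [0.251, 0.968, 0.0], [0.001, -0.0, -1.0]]
ft_force: [-0.1, -0.1, 1.3]
width: 0.0848
grip_force: 0.0
```

>>> {"method": "step_arm", "body": {"plan": [{"gripper": 8.5, "offset": [0, 0, 0], "turn": -0.149}, {"gripper": 8.5, "offset": [0, 0, 0], "turn": -0.149}, {"gripper": 8.5, "offset": [0, 0, 0], "turn": -0.149}, {"gripper": 8.5, "offset": [0, 0, 0], "turn": -0.149}, {"gripper": 8.5, "offset": [0, 0, 0], "turn": -0.149}, {"gripper": 8.5, "offset": [0, 0, 0], "turn": -0.149}, {"gripper": 8.5, "offset": [0, 0, 0], "turn": -0.149}, {"gripper": 8.5, "offset": [0, 0, 0], "turn": -0.149}, {"gripper": 8.5, "offset": [0, 0, 0], "turn": -0.149}, {"gripper": 8.5, "offset": [0, 0, 0], "turn": 0}]}}

```text
time: 8.45
position: [0.5424, 0.0036, 0.36]
orientation: [[-0.47, -0.882, -0.001], [-0.882, 0.47, 0.0], [0.0, 0.001, -1.0]]
ft_force: [0.4, 0.2, -0.1]
width: 0.0848
grip_force: 0.0
```

```bash
python3 - <<'E'
from h import *
np.set_printoptions(precision=4,suppress=True)
s=state();print(s["time"],s["position"],s["joints"],loc(s["position"]),s["width"],s["orientation"])
c,P=cam("wrist");save(c,"w1.png")
m=(P[...,2]>.122)&(P[...,2]<.142)&(np.hypot(P[...,0]-.542,P[...,1]-.0035)<.035)
q=P[m];print(len(q),np.median(q[:,2]))
if len(q):print(cv2.minEnclosingCircle((q[:,:2]*1000).astype(np.float32)),q.min(0),q.max(0))
# bar check
c,P=cam("scene");a=np.radians(20);d=P-[.542,.0035,0];x=d[...,0]*np.cos(a)+d[...,1]*np.sin(a);y=-d[...,0]*np.sin(a)+d[...,1]*np.cos(a)
for yy in(-.08,-.06,-.04,0,.04):
    k=(abs(x+.05)<.005)&(abs(y-yy)<.006)&(P[...,2]>.06);print(yy,k.sum(),np.median(P[k][:,2]) if k.any() else"")
E
```

```text
8.45 [0.5424 0.0036 0.36  ] [  0.3769  19.8974   1.9451  72.1185   0.0123 -61.5645] [ 0.0004 -0.      0.36  ] 0.08477873713686652 [[-0.4704 -0.8825 -0.0012]
 [-0.8825  0.4704  0.0002]
 [ 0.0004  0.0012 -1.    ]]
3415 0.13331371819488452
((541.6533203125, -0.6329445838928223), 23.26752471923828) [ 0.5185 -0.0236  0.122 ] [0.5647 0.022  0.1357]
-0.08 19 0.07504249615990388
-0.06 25 0.07727983875394617
-0.04 23 0.07736561504734218
0 43 0.0786821871135599
0.04 92 0.27547368388907323
```

View pics/w1.png

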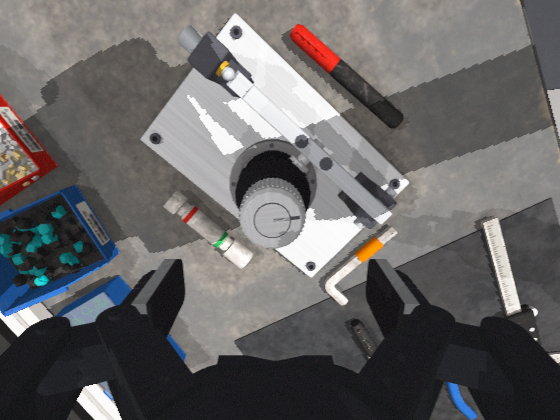

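The wrist view shows the cap at (272,218), the bar lying along (230,75)–(380,200) with its nose under the ball at (228,72), and the loose objects undisturbed. The bar's top height is about 0.077 along its length, so it is shut. Next I'll descend and grip the cap.

>>> {"method": "step_arm", "body": {"plan": [{"gripper": 8.5, "offset": [0.15, 0, 3.5], "turn": 0}, {"gripper": 8.5, "offset": [0, 0, 3.5], "turn": 0}, {"gripper": 8.5, "offset": [0, 0, 2.2], "turn": 0}, {"gripper": 8.5, "offset": [0, 0, 0], "turn": 0}, {"gripper": 4.8, "offset": [0, 0, 0], "turn": 0}, {"gripper": 4.8, "offset": [0, 0, 0], "turn": 0}, {"gripper": 4.8, "offset": [0, 0, 0], "turn": 0}, {"gripper": 4.8, "offset": [0, 0, 0], "turn": 0}], "force": 60}}

```text
time: 9.35
position: [0.5423, 0.0022, 0.27]
orientation: [[-0.47, -0.882, 0.003], [-0.882, 0.47, 0.0], [-0.001, -0.002, -1.0]]
ft_force: [-0.8, 0.5, 0.0]
width: 0.0478
grip_force: 0.0
```

>>> {"method": "step_arm", "body": {"plan": [{"gripper": 4.0, "offset": [0, 0, 0], "turn": 0}, {"gripper": 4.0, "offset": [0, 0, 0], "turn": 0}, {"gripper": 4.0, "offset": [0, 0, 0], "turn": 0}, {"gripper": 4.0, "offset": [0, 0, 0], "turn": 0}], "force": 60}}

```text
time: 9.75
position: [0.5426, 0.002, 0.27]
orientation: [[-0.471, -0.882, 0.003], [-0.882, 0.471, -0.0], [-0.001, -0.003, -1.0]]
ft_force: [1.6, -2.4, 5.8]
width: 0.0448
grip_force: 60.8
```

```bash
cat > st.py <<'E'
from h import *
np.set_printoptions(precision=4,suppress=True)
s=state();R=np.array(s["orientation"])
print(s["time"],s["position"],"yaw",np.degrees(np.arctan2(R[1,0],R[0,0])),"j",s["joints"],"F",s["ft_force"],"M",s["wrist_torque"],s["width"],s["grip_force"])
E
python3 st.py
```

```text
9.75 [0.5426 0.002  0.27  ] yaw -118.06713262602676 j [  0.2195  23.88    -6.3754  59.5502  -0.0247 -61.7133] F [ 1.6166 -2.3826  5.7762] M [-0.2043 -0.252   0.0128] 0.04475525774458285 60.80424785614014
```

>>> {"method": "step_arm", "body": {"plan": [{"gripper": 4.0, "offset": [0, 0, 0.013], "turn": 0.14}, {"gripper": 4.0, "offset": [0, 0, 0.013], "turn": 0.14}, {"gripper": 4.0, "offset": [0, 0, 0.013], "turn": 0.14}, {"gripper": 4.0, "offset": [0, 0, 0.013], "turn": 0.14}, {"gripper": 4.0, "offset": [0, 0, 0.013], "turn": 0.14}, {"gripper": 4.0, "offset": [0, 0, 0.013], "turn": 0.14}, {"gripper": 4.0, "offset": [0, 0, 0.013], "turn": 0.14}, {"gripper": 4.0, "offset": [0, 0, 0.013], "turn": 0.14}, {"gripper": 4.0, "offset": [0, 0, 0.013], "turn": 0.14}, {"gripper": 4.0, "offset": [0, 0, 0.013], "turn": 0.14}, {"gripper": 4.0, "offset": [0, 0, 0], "turn": 0}]}}

```text
time: 10.85
position: [0.543, 0.0008, 0.269]
orientation: [[-0.949, 0.317, 0.005], [0.317, 0.949, -0.004], [-0.006, -0.003, -1.0]]
ft_force: [2.3, -5.2, 7.4]
width: 0.045
grip_force: 61.0
```

```bash
python3 st.py
```

```text
10.85 [0.543  0.0008 0.269 ] yaw 161.53619282611706 j [ 0.1445 23.9443 -6.4423 59.3482 -0.2502 18.6082] F [ 2.3195 -5.1698  7.4217] M [-1.1964 -0.4037  0.1251] 0.04499987751984998 60.96777319908142
```

>>> {"method": "step_arm", "body": {"plan": [{"gripper": 4.0, "offset": [0.03, -0.1, 0.005], "turn": 0.1}, {"gripper": 4.0, "offset": [0, 0, 0.01], "turn": 0.1}, {"gripper": 4.0, "offset": [0, 0, 0.01], "turn": 0.1}, {"gripper": 4.0, "offset": [0, 0, 0.01], "turn": 0.1}, {"gripper": 4.0, "offset": [0, 0, 0.01], "turn": 0.1}]}}

```text
time: 11.35
position: [0.5423, -0.0002, 0.2685]
orientation: [[-0.679, 0.734, 0.004], [0.734, 0.679, -0.005], [-0.007, -0.0, -1.0]]
ft_force: [2.3, -6.7, 7.1]
width: 0.0451
grip_force: 60.8
```

```bash
python3 st.py
```

```text
11.35 [ 0.5423 -0.0002  0.2685] yaw 132.79723820587407 j [ 0.05   23.9103 -6.582  59.2533 -0.2911 47.2521] F [ 2.3308 -6.6694  7.1164] M [-1.4728 -0.4305  0.2079] 0.045080778775852176 60.75831592082977
```

>>> {"method": "step_arm", "body": {"plan": [{"gripper": 4.0, "offset": [0, 0, 0.01], "turn": 0.1}, {"gripper": 4.0, "offset": [0, 0, 0.005], "turn": 0.06}]}}

```text
time: 11.55
position: [0.5422, -0.0003, 0.2683]
orientation: [[-0.555, 0.832, 0.004], [0.832, 0.555, -0.005], [-0.007, 0.0, -1.0]]
ft_force: [1.4, -7.8, 6.2]
width: 0.0452
grip_force: 60.8
```

```bash
python3 st.py
```

```text
11.55 [ 0.5422 -0.0003  0.2683] yaw 123.68094746348828 j [ 0.042  23.9152 -6.6009 59.2527 -0.3143 56.3604] F [ 1.4158 -7.7743  6.2348] M [-1.6347 -0.3702  0.2542] 0.04521924100808884 60.75421392917633
```

>>> {"method": "step_arm", "body": {"plan": [{"gripper": 4.0, "offset": [-0.12, -0.08, 0], "turn": 0}, {"gripper": 4.0, "offset": [0, 0, 0.01], "turn": 0.1}]}}

```text
time: 11.75
position: [0.5421, -0.0014, 0.2681]
orientation: [[-0.469, 0.883, 0.004], [0.883, 0.47, -0.004], [-0.005, 0.002, -1.0]]
ft_force: [1.7, -5.6, 6.5]
width: 0.0451
grip_force: 60.8
```

```bash
python3 st.py
```

```text
11.75 [ 0.5421 -0.0014  0.2681] yaw 118.00163931463547 j [-0.0941 23.9304 -6.6155 59.2327 -0.2092 61.9036] F [ 1.7051 -5.5716  6.4647] M [-1.1308 -0.2856  0.2691] 0.04510609692497304 60.80311417579651
```

>>> {"method": "step_arm", "body": {"plan": [{"gripper": 4.0, "offset": [0, 0, 0.01], "turn": 0.1}]}}

```text
time: 11.85
position: [0.542, -0.0014, 0.268]
orientation: [[-0.378, 0.926, 0.003], [0.926, 0.378, -0.004], [-0.005, 0.002, -1.0]]
ft_force: [1.4, -5.7, 6.1]
width: 0.0451
grip_force: 60.8
```

```bash
python3 st.py
```

```text
11.85 [ 0.542  -0.0014  0.268 ] yaw 112.18645551247543 j [-0.0897 23.9327 -6.6308 59.2364 -0.2326 67.7232] F [ 1.3623 -5.7305  6.1474] M [-1.1452 -0.2712  0.3056] 0.045112412414166476 60.78781843185425
```

>>> {"method": "step_arm", "body": {"plan": [{"gripper": 4.0, "offset": [0, 0, 0.01], "turn": 0.1}]}}

```text
time: 11.95
position: [0.5419, -0.0014, 0.2678]
orientation: [[-0.283, 0.959, 0.003], [0.959, 0.283, -0.004], [-0.005, 0.002, -1.0]]
ft_force: [-0.3, -6.2, 7.2]
width: 0.0448
grip_force: 60.8
```

```bash
python3 st.py
```

```text
11.95 [ 0.5419 -0.0014  0.2678] yaw 106.45545061490574 j [-0.0904 23.9351 -6.6448 59.242  -0.2458 73.4535] F [-0.3449 -6.2027  7.2448] M [-1.2866 -0.1303  0.2628] 0.04480103656313074 60.783541202545166
```

>>> {"method": "step_arm", "body": {"plan": [{"gripper": 4.0, "offset": [-0.05, 0, 0.01], "turn": 0.1}]}}

```text
time: 12.05
position: [0.5418, -0.0018, 0.2677]
orientation: [[-0.186, 0.983, 0.002], [0.983, 0.186, -0.004], [-0.004, 0.002, -1.0]]
ft_force: [-0.0, -5.6, 6.7]
width: 0.0448
grip_force: 60.8
```

```bash
python3 st.py
```

```text
12.05 [ 0.5418 -0.0018  0.2677] yaw 100.72961542191942 j [-0.1374 23.9537 -6.6455 59.2572 -0.2248 79.1325] F [-0.0138 -5.602   6.6915] M [-1.0989  0.06    0.2486] 0.04483529922104861 60.775465965270996
```

>>> {"method": "step_arm", "body": {"plan": [{"gripper": 4.0, "offset": [-0.05, 0, 0.01], "turn": 0.1}]}}

```text
time: 12.15
position: [0.5418, -0.0025, 0.2675]
orientation: [[-0.088, 0.996, 0.002], [0.996, 0.088, -0.005], [-0.005, 0.002, -1.0]]
ft_force: [-0.4, -10.6, 8.1]
width: 0.0449
grip_force: 61.1
```

```bash
python3 st.py
```

```text
12.15 [ 0.5418 -0.0025  0.2675] yaw 95.06110452342936 j [-0.1933 23.9677 -6.6477 59.2639 -0.2812 84.7451] F [ -0.3545 -10.5599   8.1349] M [-2.194  -0.0369  1.1514] 0.04487771443263971 61.0873818397522
```

>>> {"method": "step_arm", "body": {"plan": [{"gripper": 4.0, "offset": [0, 0, 0.01], "turn": 0.1}]}}

```text
time: 12.25
position: [0.5419, -0.0033, 0.2675]
orientation: [[0.01, 1.0, 0.002], [1.0, -0.01, -0.008], [-0.008, 0.003, -1.0]]
ft_force: [-1.0, -7.8, 9.3]
width: 0.045
grip_force: 61.4
```

```bash
python3 st.py
```

```text
12.25 [ 0.5419 -0.0033  0.2675] yaw 89.44272512605045 j [-0.2325 23.9679 -6.6449 59.2444 -0.4675 90.3236] F [-1.0317 -7.815   9.3252] M [-1.1401  0.1108  1.8931] 0.04501197322011518 61.432578563690186
```

Torque jumped from 0.25 to 1.9 N m after about 2.5 rad, so the cap has bottomed out. I'll back off in fine steps to find where the cap breaks free.

>>> {"method": "step_arm", "body": {"plan": [{"gripper": 4.0, "offset": [0, 0, 0], "turn": -0.06}]}}

```text
time: 12.35
position: [0.5419, -0.003, 0.2675]
orientation: [[-0.052, 0.999, 0.003], [0.999, 0.052, -0.006], [-0.006, 0.002, -1.0]]
ft_force: [-0.8, -8.7, 7.7]
width: 0.0451
grip_force: 61.1
```

```bash
python3 st.py
```

```text
12.35 [ 0.5419 -0.003   0.2675] yaw 93.00328854062415 j [-0.2249 23.9684 -6.6428 59.2415 -0.3644 86.7709] F [-0.7579 -8.6715  7.7281] M [-1.6199 -0.0517  0.3809] 0.04507409613833814 61.076191663742065
```

>>> {"method": "step_arm", "body": {"plan": [{"gripper": 4.0, "offset": [0, 0, 0], "turn": -0.06}]}}

```text
time: 12.45
position: [0.5422, -0.0023, 0.2678]
orientation: [[-0.113, 0.994, 0.004], [0.994, 0.113, -0.003], [-0.004, 0.003, -1.0]]
ft_force: [1.9, -3.2, 6.0]
width: 0.0446
grip_force: 61.2
```

```bash
python3 st.py
```

```text
12.45 [ 0.5422 -0.0023  0.2678] yaw 96.46982495238926 j [-0.2037 23.9567 -6.6164 59.2126 -0.1819 83.3258] F [ 1.8663 -3.1604  6.0277] M [-0.6538 -0.4397 -0.0773] 0.04462349714925343 61.161954402923584
```

>>> {"method": "step_arm", "body": {"plan": [{"gripper": 4.0, "offset": [0, 0, 0], "turn": -0.04}]}}

```text
time: 12.55
position: [0.5426, -0.0019, 0.2678]
orientation: [[-0.152, 0.988, 0.005], [0.988, 0.152, -0.002], [-0.003, 0.004, -1.0]]
ft_force: [2.7, -2.0, 5.8]
width: 0.0451
grip_force: 61.2
```

```bash
python3 st.py
```

```text
12.55 [ 0.5426 -0.0019  0.2678] yaw 98.74784845417219 j [-0.176  23.9693 -6.6003 59.1607 -0.1029 81.0756] F [ 2.6908 -1.9624  5.795 ] M [-0.4383 -0.6721 -0.0502] 0.04507188576432316 61.17164075374603
```

>>> {"method": "step_arm", "body": {"plan": [{"gripper": 4.0, "offset": [0, 0, 0], "turn": -0.04}]}}

```text
time: 12.65
position: [0.5428, -0.0015, 0.2677]
orientation: [[-0.192, 0.981, 0.005], [0.981, 0.192, -0.001], [-0.002, 0.005, -1.0]]
ft_force: [2.6, -1.4, 5.0]
width: 0.045
grip_force: 61.2
```

```bash
python3 st.py
```

```text
12.65 [ 0.5428 -0.0015  0.2677] yaw 101.04563790001971 j [-0.1522 23.9808 -6.5894 59.1317 -0.0294 78.8018] F [ 2.6344 -1.3858  5.0125] M [-0.108  -0.7158 -0.1008] 0.04495108399084369 61.17794930934906
```

>>> {"method": "step_arm", "body": {"plan": [{"gripper": 4.0, "offset": [0, 0, 0], "turn": -0.04}]}}

```text
time: 12.75
position: [0.5427, -0.0011, 0.2677]
orientation: [[-0.231, 0.973, 0.005], [0.973, 0.231, 0.001], [-0.0, 0.005, -1.0]]
ft_force: [3.3, 0.7, 4.9]
width: 0.0442
grip_force: 61.1
```

```bash
python3 st.py
```

```text
12.75 [ 0.5427 -0.0011  0.2677] yaw 103.36147251637625 j [-0.1257 23.9868 -6.5899 59.1357  0.0494 76.5129] F [3.2674 0.7015 4.9306] M [ 0.2532 -0.5929 -0.1332] 0.04420653490786905 61.055129170417786
```

>>> {"method": "step_arm", "body": {"plan": [{"gripper": 4.0, "offset": [0, 0, 0], "turn": -0.04}]}}

```text
time: 12.85
position: [0.5426, -0.0008, 0.2676]
orientation: [[-0.27, 0.963, 0.005], [0.963, 0.27, 0.001], [0.0, 0.005, -1.0]]
ft_force: [2.7, 1.1, 5.6]
width: 0.0448
grip_force: 60.9
```

```bash
python3 st.py
```

```text
12.85 [ 0.5426 -0.0008  0.2676] yaw 105.65877528820539 j [-0.1083 23.9878 -6.5975 59.1557  0.0782 74.2331] F [2.6972 1.0933 5.6137] M [ 0.2544 -0.4257 -0.1933] 0.0448114447851055 60.945605635643005
```

>>> {"method": "step_arm", "body": {"plan": [{"gripper": 4.0, "offset": [0, 0, 0], "turn": -0.04}]}}

```text
time: 12.95
position: [0.5425, -0.0008, 0.2676]
orientation: [[-0.308, 0.951, 0.004], [0.951, 0.308, 0.001], [0.0, 0.004, -1.0]]
ft_force: [2.2, 1.2, 6.6]
width: 0.0446
grip_force: 61.0
```

```bash
python3 st.py
```

```text
12.95 [ 0.5425 -0.0008  0.2676] yaw 107.95136371471166 j [-0.1005 23.9831 -6.6084 59.1736  0.0811 71.9483] F [2.2305 1.1708 6.6353] M [ 0.3001 -0.3896 -0.3134] 0.04461158099605974 60.97587525844574
```

>>> {"method": "step_arm", "body": {"plan": [{"gripper": 4.0, "offset": [0, 0, 0], "turn": -0.04}]}}

```text
time: 13.05
position: [0.5425, -0.0008, 0.2677]
orientation: [[-0.346, 0.938, 0.004], [0.938, 0.346, 0.001], [-0.0, 0.004, -1.0]]
ft_force: [2.2, 0.3, 6.0]
width: 0.0449
grip_force: 61.0
```

```bash
python3 st.py
```

```text
13.05 [ 0.5425 -0.0008  0.2677] yaw 110.23070272699908 j [-0.1002 23.9813 -6.6044 59.1709  0.0838 69.6693] F [2.1671 0.2588 5.9544] M [ 0.2707 -0.4113 -0.323 ] 0.04490398249770673 60.953625440597534
```

>>> {"method": "step_arm", "body": {"plan": [{"gripper": 4.0, "offset": [0, 0, 0], "turn": -0.04}]}}

```text
time: 13.15
position: [0.5425, -0.0007, 0.2677]
orientation: [[-0.383, 0.924, 0.004], [0.924, 0.383, 0.001], [-0.0, 0.005, -1.0]]
ft_force: [2.1, 1.6, 5.8]
width: 0.0444
grip_force: 60.9
```

```bash
python3 st.py
```

```text
13.15 [ 0.5425 -0.0007  0.2677] yaw 112.52503327896683 j [-0.0942 23.9797 -6.599  59.168   0.0857 67.3809] F [2.1015 1.5971 5.7845] M [ 0.2991 -0.4231 -0.2806] 0.04443767342346205 60.93513786792755
```

>>> {"method": "step_arm", "body": {"plan": [{"gripper": 4.0, "offset": [0, 0, 0], "turn": -0.04}]}}

```text
time: 13.25
position: [0.5426, -0.0007, 0.2677]
orientation: [[-0.42, 0.908, 0.005], [0.908, 0.42, 0.002], [-0.0, 0.005, -1.0]]
ft_force: [3.4, 1.5, 5.2]
width: 0.0449
grip_force: 60.9
```

```bash
python3 st.py; python3 - <<'E'
from h import *
c,P=cam("side");cv2.imwrite("pics/side4c.png",cv2.resize(c["color"][180:280,250:370,::-1],None,fx=5,fy=5,interpolation=cv2.INTER_CUBIC))
c,P=cam("wrist");save(c,"w2.png")
E
```

```text
13.25 [ 0.5426 -0.0007  0.2677] yaw 114.81361175872766 j [-0.0974 23.9772 -6.5954 59.1656  0.0905 65.0891] F [3.3725 1.495  5.1933] M [ 0.3316 -0.4704 -0.2622] 0.044915671045208445 60.91734230518341
```

View pics/w2.png

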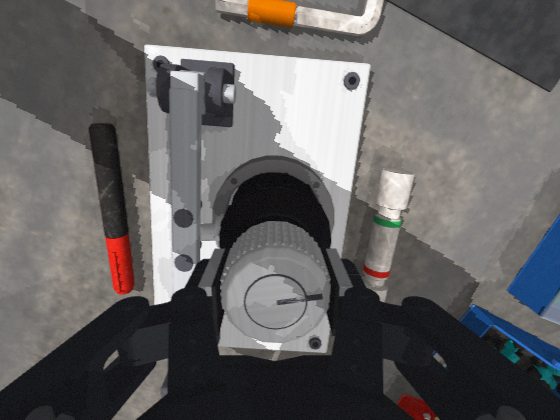

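The groove at (278,301)–(322,297) sits in the gripper frame as it did at the grasp (about −5°, against −4° then), so the pads have not slipped. The reverse torque ramps through about 8° of pin play and levels off at −0.3 N m from yaw of about 107°. The cap therefore broke free there, and the target yaw is about 197°.

>>> {"method": "step_arm", "body": {"plan": [{"gripper": 4.0, "offset": [0, 0, -0.013], "turn": -0.14}, {"gripper": 4.0, "offset": [0, 0, -0.013], "turn": -0.14}, {"gripper": 4.0, "offset": [0, 0, -0.013], "turn": -0.14}, {"gripper": 4.0, "offset": [0, 0.03, -0.013], "turn": -0.14}, {"gripper": 4.0, "offset": [0, 0.03, -0.013], "turn": -0.14}, {"gripper": 4.0, "offset": [0, 0.03, -0.013], "turn": -0.14}, {"gripper": 4.0, "offset": [0, 0, -0.013], "turn": -0.14}, {"gripper": 4.0, "offset": [0, 0, -0.013], "turn": -0.14}, {"gripper": 4.0, "offset": [0, 0, -0.013], "turn": -0.14}]}}

```text
time: 14.25
position: [0.5432, 0.0007, 0.269]
orientation: [[-0.992, -0.127, 0.005], [-0.127, 0.992, 0.004], [-0.005, 0.003, -1.0]]
ft_force: [2.8, 4.4, 6.3]
width: 0.0449
grip_force: 60.8
```

```bash
python3 st.py
```

```text
14.25 [0.5432 0.0007 0.269 ] yaw -172.7187880514729 j [ 0.022  23.9613 -6.4108 59.3384  0.2187 -7.2592] F [2.7811 4.441  6.3339] M [ 0.9993 -0.4484 -0.3012] 0.04488693898532299 60.767587423324585
```

>>> {"method": "step_arm", "body": {"plan": [{"gripper": 4.0, "offset": [0, 0, -0.008], "turn": -0.085}, {"gripper": 4.0, "offset": [0, 0, -0.008], "turn": -0.08}, {"gripper": 4.0, "offset": [0, 0, 0], "turn": 0}, {"gripper": 4.0, "offset": [0, 0, 0], "turn": 0}]}}

```text
time: 14.65
position: [0.5431, 0.0008, 0.2692]
orientation: [[-0.959, -0.283, 0.005], [-0.283, 0.959, 0.004], [-0.006, 0.002, -1.0]]
ft_force: [1.6, 4.6, 6.8]
width: 0.0444
grip_force: 61.1
```

```bash
python3 st.py; python3 - <<'E'
from h import *
c,P=cam("wrist");save(c,"w3.png")
E
```

```text
14.65 [0.5431 0.0008 0.2692] yaw -163.54623300934202 j [  0.0343  23.9431  -6.404   59.379    0.2128 -16.4193] F [1.6126 4.5884 6.7733] M [ 0.9182 -0.397  -0.008 ] 0.04437378901435402 61.06648027896881
```

View pics/w3.png

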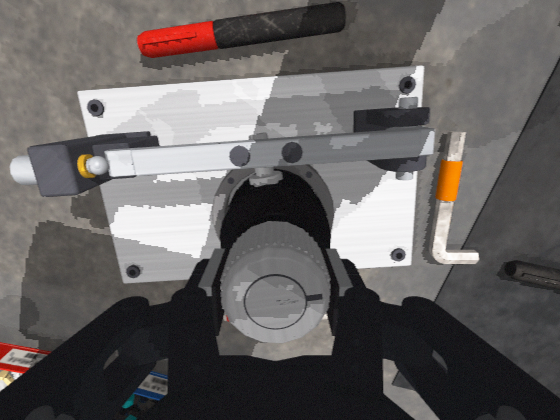

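The bar is shut with its nose under the ball at (97,165), and the port at (262,175) sits between the pins. The groove still lines up with the gripper and the housing is seated. The back-off measures about 89.5°.

```bash
python3 -c "
from bench import order;print(order.hand_in())"
```

```text
the job is handed in; nothing more can be done
None
```

The job is handed in: the keeper bar is shut in its detent, the cap was bottomed out and backed off about a quarter turn (about 89.5° by the arm's readings), the gripper is still holding it, and the things round the nest were left untouched.

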